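# Hold an in-line filter in the V-block fixture

## Robot

A 6-joint arm with a two-finger parallel gripper is mounted at the origin on the work surface. World frame = base frame: x ahead of the robot, y to its left, z up, the work surface at z = 0. Lengths are in m, angles in degrees, forces in N, time in s.
With the tool pointing down it reaches from about 0.4 to 0.825 m from the base axis. Payload 7 kg.
Tool frame: the origin (TCP) lies on the centre line of the jaws, within the pads' length; the fingertips stand 14 mm ahead of it and the grasp point (between the pads) lies 5 mm behind it; z points along the fingers, y is the line along which they close (so a half turn about z gives the same grasp; the last joint's range is limited). The gripper opens to 88 mm and grips with 3 to 60 N. Pads are 19 mm wide; open, the fingers measure 130 mm over their backs; the gripper's body (78 mm by 193 mm) begins 47 mm behind the grasp point.
Start: joints at [92.137, 20.546, 0.682, 0, -70.136, -16.507], TCP at [0.168, 0.654, 0.241] pointing down, gripper open.
Joint ranges: [-176.03, 176.03], [-82.01, 121.73], [-58.28, 71.71], [-173.87, 95.51], [-174.79, -0.11], [-173.66, 173.66]. Speed limits (degrees/s): [136.94, 136.94, 172.46, 180, 180, 180].

## Interface

Orientations are given as [roll, pitch, yaw] about the fixed x, y, z axes, in that order (R = Rz(yaw) Ry(pitch) Rx(roll)).
In Python, from plant import r gives the robot as it stands.
- The arm moves only by the tool send_rows, never from a script. Its argument "steps" is a list of rows, each an object with "dp": the shift along the tool's x, y, z in mm, a list of three; "roll": the turn about the tool's z in rad; "jaw": the opening in per cent of the stroke, from 0 (shut) to 100 (fully open). In form: [{"dp": [tx, ty, tz], "roll": roll, "jaw": jaw}, ...]. A call has 1 to 5 rows; each row is the pose to reach, as a shift and turn from the pose commanded when the call began, along the tool's axes at that moment; what a row does not reach only later rows make up. A row lasts 1/8 s, in which the tool goes at most 62.5 mm and 10.7 degrees, less where a joint would pass 70% of its speed; a pose out of reach is approached as far as the arm can. A call with a gripper value outside its range is refused whole. The fingers move at their own pace and stop on an object; "newtons" is the grip in N (left out, the last holds). Time passes only in rows, so rows that repeat a pose let the fingers close. It gives the time, the measured TCP pose, the force, the opening and the grip force at its end, in the units of the state.
- r.get_state(): the state, without advancing time (a new reading comes with each control period).
- r.capture(name): name is "scene" or "top" or "wrist"; returns a dict with "image" (384x512x3 uint8, blue, green, red), "K" (3x3 intrinsics, pixels), "rvec" (rotation vector, rad) and "tvec" (3), from world to camera coordinates, as OpenCV has them. Camera axes: x right, y down, z forward; pixel columns grow to the right and rows downward; lengths in m; the calibration is good to about 2 mm. A picture is of the moment at which its call begins. There is no depth.
- r.close_job(): hands the job in; it is judged then, once.
The state is a dict: "time_s": time; "joints": joint angles; "qd": joint speeds; "joint_torque": joint torques, N m; "tcp_pos": TCP position; "eef_rot": TCP orientation; "contact_force": force on the tool from outside, world axes, zero at the start; "moment": the same for the moment, N m; "gripper_width": finger opening in m; "gripper_force": force on a finger pad.
Only numpy, scipy, OpenCV 4.12 (cv2) and the standard library are available. Lean on these libraries where they do the work, as an engineer would, in place of code of your own. Each camera call takes 0.05 s, during which the arm holds its last target. There are 200 camera calls.

## Task

At the radio bench, slide the tailstock of the V-block fixture out, away from the V-blocks, until it is right up against its stop screws; then take the longer of the two round in-line filters from the wooden rest, lay it in the pair of V-blocks with its end connector butted against the tailstock's stop rod, and press it firmly down into the Vs so that it bears on both sloping faces, ready for a colleague to tighten the connector. Finish while still holding it pressed there - do not let go - and do not drop or ram it or disturb the other things on the bench.

Things in the scene. Friction and masses are not known exactly. Their poses are not given: they have to be found in the camera images.
- fixture: V-block fixture, fixed: dark steel base plate 110 (x) x 280 (y, from -75 to +205) x 15 mm high; in line along y two steel V-blocks and, at the +y end, a tailstock on guide rods; nothing higher than 82 mm. Origin on the table under the middle between the V-blocks; y runs along the V (horizontal) towards the tailstock, z is up
- vee (a point): point on the V axis midway between the V-blocks, 50 mm above the table; axes as the fixture. A 34 mm barrel lying on both faces has its axis through it along y. Blocks: 60 mm wide (x), 46 mm high, 90 degree V, at y -52 to -27 and +27 to +52 mm; the 54 mm gap between is open down to the plate (15 mm over the table), so fingers can reach down past a seated barrel
- vee_near: the sloping V faces on the fixture's -x side (of both blocks together); origin as the fixture
- vee_far: the sloping V faces on the fixture's +x side (of both blocks together); origin as the fixture
- tailstock (a joint): travel of the grey tailstock along its guide rods in m, growing along the fixture's +y, away from the V-blocks: 0 is nearest to the V-blocks, 0.070 is hard against the two stop screws on the end bracket. It starts somewhere between and stays where it is left; it slides with about 2.5 N of friction
- tailstock_grip (a point): middle of the tailstock's upright grey block, 10 mm below its top, 72 mm above the table; moves with it. The upright is 32 mm wide (fixture x), 36 mm long (y), and stands from 38 to 82 mm above the table on a saddle 70 mm wide and 40 mm long: pinch it across x from above, or push it
- stop_tip (a point): middle of the end face of the tailstock's steel stop rod (10 mm rod with an 18 mm disc at its end), which points along the V axis at the V-blocks; moves with the tailstock. With the tailstock at its stop it lies 73 mm from point vee, along +y
- filter_long: the filter to be held: a bare aluminium barrel of 34 mm diameter and 110 mm length with a steel coax connector (18 mm diameter, 18 mm long) on each end, 146 mm over all, about 0.32 kg; both ends alike. Origin at its centre, on its axis; its y axis is the barrel's axis (x and z turn as it rolls). It lies on the wooden rest, its axis 33 mm above the table
- filter_short: the other, shorter filter on the rest: barrel 34 mm in diameter and only 70 mm long, 106 mm over all with its connectors, about 0.22 kg; to be left alone. Origin at its centre, y along its axis. Which of the two places it has changes
- rest: wooden rest board, fixed, 190 (x) x 124 (y) x 12 mm, origin on the table under its middle. Two places, 96 mm apart along its x: in each a filter lies along its y on low wedges (26 mm over the table, no wider than the barrel) 16 to 32 mm either side of the filter's middle, so fingers can reach down beside the barrel's middle as far as the board
- radio_mic: black hand microphone lying on the table, 60 x 92 x 30 mm, a bystander; origin under its middle
- filter_can: white square filter can standing on the table, 36 x 90 x 60 mm with a coax connector on each end, a bystander; origin under its middle
- adapter: small steel coax adapter standing upright on the table on the fixture's -x side, 26 mm across, 36 mm high, a bystander; origin under its middle
- spanner: steel spanner 160 mm long lying flat on the table on the fixture's +x side, a bystander; origin under its middle
- screwdriver: screwdriver 190 mm long lying on the table, a bystander; origin under its middle
There are look-alikes about, which are no part of the job. Leave any blue or turquoise look-alike of the filter_long alone.

How it is judged:
By the outcome, as a careful person would: the job done as asked, in the order asked, and still so for the second after the job is handed in, while the arm keeps its last pose, push and grip.
It also fails if it takes over 53 s, if anything falls off the work surface, if the arm or the gripper's body presses on something with over 40 N, if the wrist force passes 120 N, or if a joint passes its speed limit or range.

## Working session

There is one attempt and no reset: what is moved stays moved. The work goes in short steps, Python scripts to look and compute and a tool call to move; the robot and the scene stay as the last step left them, time stands still between calls to the robot, and variables do not carry over. Pictures are saved under pics/ and viewed, at most 10 in all, crops included, and the job is handed in when it is done.

Besides the shell and the picture viewer there is one more tool, called by a JSON object that holds its "op" and its "data". send_rows: Moves the arm, as the interface text tells. Its arguments: {"type":"object","properties":{"steps":{"type":"array","items":{"type":"object","properties":{"dp":{"type":"array","items":{"type":"number"}},"roll":{"type":"number"},"jaw":{"type":"number"}}}},"newtons":{"type":"number"}},"required":["steps"]}

```bash
mkdir -p pics; ls
cat > h.py <<'E'
import cv2,numpy as np
from plant import r
def snap(n,f,crop=None,s=1.5):
    c=r.capture(n); np.savez('pics/'+f+'.npz',**c)
    im=c['image']
    if crop: x0,y0,x1,y1=crop; im=im[y0:y1,x0:x1]
    cv2.imwrite('pics/'+f+'.png',cv2.resize(im,None,fx=s,fy=s,interpolation=cv2.INTER_CUBIC)); return c
def ray(c,uv,z):
    R=cv2.Rodrigues(np.array(c['rvec'],float))[0];t=np.array(c['tvec'],float).ravel();K=np.array(c['K'])
    o=-R.T@t; d=R.T@np.linalg.inv(K)@np.array([uv[0],uv[1],1.]); return o+d*(z-o[2])/d[2]
def proj(c,p):
    return cv2.projectPoints(np.array(p,float).reshape(-1,3),np.array(c['rvec'],float),np.array(c['tvec'],float),np.array(c['K'],float),None)[0].reshape(-1,2)
E
python3 - <<'E'
from h import *
c=snap('top','top1'); d=snap('scene','sc1')
for x in(c,d):
    R=cv2.Rodrigues(np.array(x['rvec'],float))[0]; print(-R.T@np.array(x['tvec']).ravel())
s=r.get_state();print(s)
E
```

```text
pics
[ 0.25254862 -0.0264267   1.1673296 ]
[1.02819662 0.8355221  0.87440774]
{'time_s': 0.1, 'joints': array([ 9.21365932e+01,  2.05856984e+01,  6.39278638e-01, -1.89163887e-02,
       -7.01360510e+01, -1.65066121e+01]), 'qd': array([-0.04042661, -0.054205  ,  0.10440348,  0.05517777, -0.03602197,
       -0.02999822]), 'joint_torque': array([-1.84630233e-03, -5.84167850e+01,  2.93751276e+01,  7.01544240e+00,
        1.02132914e-02, -5.56771636e-05]), 'tcp_pos': array([0.16744079, 0.65346818, 0.23973302]), 'eef_rot': array([ 1.79915875e+02, -6.38358120e-03, -1.43764546e+01]), 'contact_force': array([-0.3819024 , -0.99198147, -0.07314446]), 'moment': array([ 0.0227393 , -0.04043933, -0.05142773]), 'gripper_force': 0.0, 'gripper_width': 0.08762901207341099}
```

View pics/top1.png

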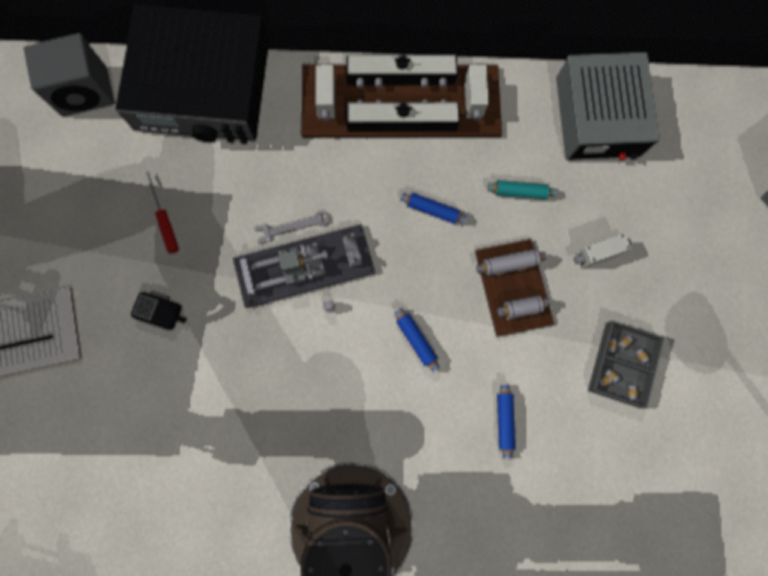

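View pics/sc1.png

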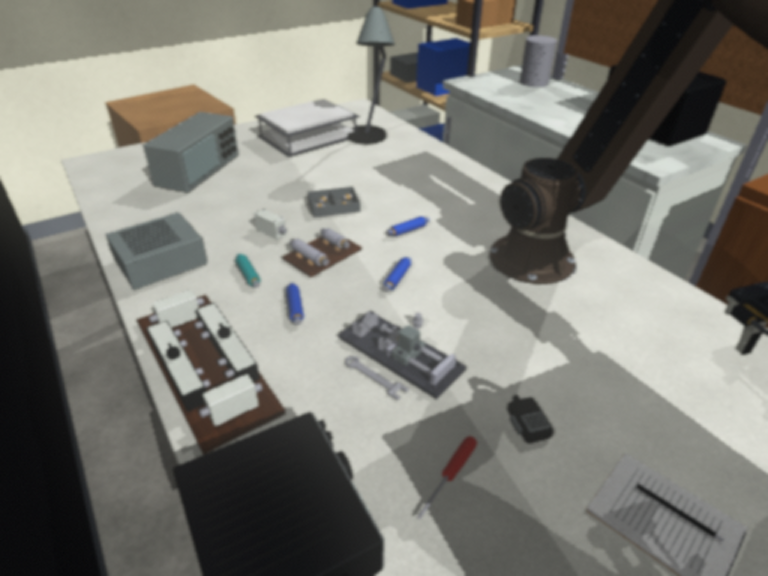

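Candidates (top1 px): long grey on the rest (512,263), short grey on the rest (524,307), blue ones (435,207), (417,339), (506,421), turquoise (524,190). By the description I choose the one at (512,263). Next, a close crop of it and of the fixture.

Run:
```python
from h import *
im=np.load('pics/top1.npz')['image']
a=im[140:214,150:260];b=im[155:229,305:385]
f=lambda i:cv2.resize(i,None,fx=7,fy=7,interpolation=cv2.INTER_CUBIC)[:, :]
A=cv2.resize(a,(770//1,518),interpolation=cv2.INTER_CUBIC)
cv2.imwrite('pics/fx.png',A)
B=cv2.resize(b,(560,518),interpolation=cv2.INTER_CUBIC);cv2.imwrite('pics/rs.png',B)
```

```text
(no output)
```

View pics/fx.png

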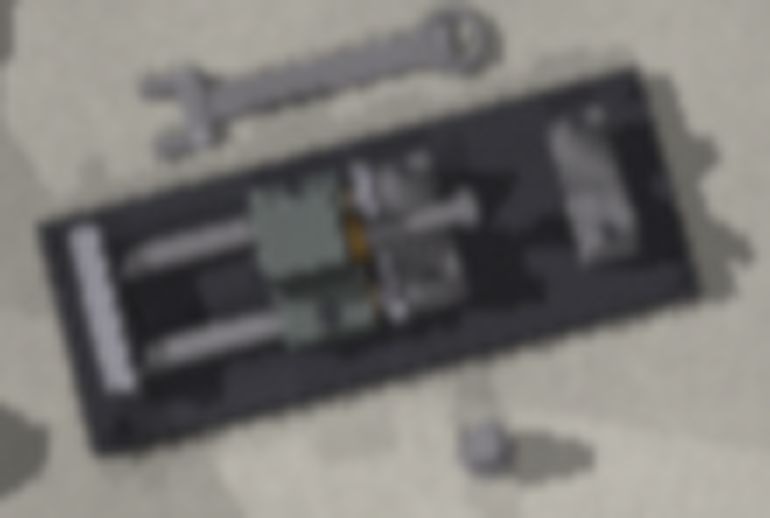

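View pics/rs.png

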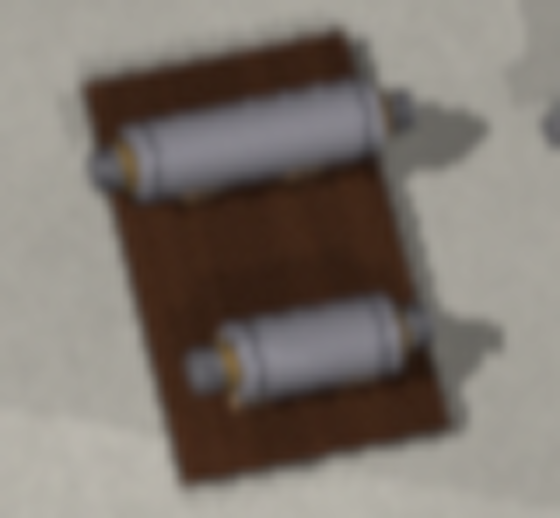

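```bash
cat > m.py <<'E'
from h import *
c=np.load('pics/top1.npz')
F=lambda u,v,z:ray(c,(150+(u+.0)/7-.43,140+v/7-.43),z)
G=lambda u,v,z:ray(c,(305+u/7-.43,155+v/7-.43),z)
P=np.array([F(40,222,.015),F(635,68,.015),F(703,297,.015),F(97,455,.015)])[:,:2]
Q=np.array([[.055,.205],[.055,-.075],[-.055,-.075],[-.055,.205]])
# rigid fit
qc=Q.mean(0);pc=P.mean(0);H=(Q-qc).T@(P-pc);U,S,V=np.linalg.svd(H);D=np.diag([1,np.linalg.det(V.T@U.T)]);R=V.T@D@U.T
t=pc-R@qc
print('fix',t,np.degrees(np.arctan2(R[1,0],R[0,0])),'res mm',1e3*(P-(Q@R.T+t)))
g=F(300,226,.082);d=F(470,208,.05)
print('ts',g,R.T@(g[:2]-t),'tip',R.T@(d[:2]-t))
a=G(93,168,.033);b=G(410,110,.033);m=G(257,140,.035)
print('long ends',a,b,np.linalg.norm(a-b),'mid',(a+b)/2,m,np.degrees(np.arctan2(*(a-b)[:2]*[-1,1])))
print('rest',[G(u,v,.012)[:2] for u,v in((85,85),(345,32),(452,430),(183,487))])
E
python3 m.py
```

```text
fix [0.53605883 0.0525894 ] 16.769418728708747 res mm [[ 0.4351469  -1.72776114]
 [-0.80573316  2.84437339]
 [-0.84372154  1.02810412]
 [ 1.2143078  -2.14471637]]
ts [0.51532496 0.13706102 0.082     ] [0.00451969 0.0868615 ] tip [0.00193398 0.01610788]
long ends [ 0.5171187  -0.24384613  0.033     ] [ 0.54767591 -0.38574775  0.033     ] 0.1451544531878891 mid [ 0.5323973  -0.31479694  0.033     ] [ 0.53146951 -0.31649902  0.035     ] 12.152541478504858
rest [array([ 0.5604721 , -0.24444611]), array([ 0.58887911, -0.36354147]), array([ 0.40729785, -0.40732072]), array([ 0.37874925, -0.28696849])]
```

The crops show the plate corners, the tailstock block at about (300,226) and the stop disc at about (470,208) in fx. They also confirm the longer bare-aluminium filter, with its middle at about (255,140) in rs. Going above the tailstock.

```bash
cat >> h.py <<'E'
from scipy.spatial.transform import Rotation as Ro
def go(xyz,yaw):
    s=r.get_state();R=Ro.from_euler('xyz',s['eef_rot'],degrees=True)
    T=Ro.from_euler('xyz',[180,0,yaw],degrees=True)
    print('t',s['time_s'],'tcp',s['tcp_pos'].round(4),s['eef_rot'].round(2),'dp',(1e3*R.inv().apply(np.array(xyz)-s['tcp_pos'])).round(1),'roll',(R.inv()*T).as_rotvec().round(4),'F',s['contact_force'].round(1),'w',round(s['gripper_width'],4))
E
python3 -c "
from h import *
go([.513,.137,.19],-73.2)"
```

```text
t 0.1 tcp [0.1674 0.6535 0.2397] [ 1.7992e+02 -1.0000e-02 -1.4380e+01] dp [463.  414.4  50.4] roll [ 1.3000e-03 -9.0000e-04  1.0267e+00] F [-0.4 -1.  -0.1] w 0.0876
```

{"op": "send_rows", "data": {"steps": [{"dp": [46, 41, 4], "roll": 0.1, "jaw": 100}, {"dp": [92, 82, 8], "roll": 0.2, "jaw": 100}, {"dp": [139, 123, 12], "roll": 0.3, "jaw": 100}, {"dp": [185, 164, 16], "roll": 0.4, "jaw": 100}, {"dp": [231, 205, 20], "roll": 0.5, "jaw": 100}]}}

```text
time_s: 0.72
tcp_pos: [0.3411, 0.396, 0.2203]
eef_rot: [180.0, -0.0, -43.2]
contact_force: [1.3, 0.3, -0.6]
gripper_width: 0.0876
gripper_force: 0.0
```

```bash
python3 -c "
from h import *
go([.513,.137,.19],-73.2)"
```

```text
t 0.725 tcp [0.3411 0.396  0.2203] [179.99  -0.   -43.18] dp [302.6  71.2  30.4] roll [ 1.000e-04 -1.000e-04  5.239e-01] F [ 1.3  0.3 -0.6] w 0.0876
```

{"op": "send_rows", "data": {"steps": [{"dp": [61, 14, 6], "roll": 0.11, "jaw": 100}, {"dp": [122, 28, 12], "roll": 0.22, "jaw": 100}, {"dp": [183, 43, 18], "roll": 0.33, "jaw": 100}, {"dp": [243, 57, 24], "roll": 0.43, "jaw": 100}, {"dp": [303, 71, 30], "roll": 0.524, "jaw": 100}]}}

```text
time_s: 1.35
tcp_pos: [0.5142, 0.1376, 0.1904]
eef_rot: [-180.0, 0.0, -73.2]
contact_force: [0.5, 0.8, 0.4]
gripper_width: 0.0881
gripper_force: 0.0
```

{"op": "send_rows", "data": {"steps": [{"dp": [0, 0, 0], "roll": 0, "jaw": 85}, {"dp": [0, 0, 0], "roll": 0, "jaw": 85}]}}

```text
time_s: 1.6
tcp_pos: [0.5133, 0.139, 0.1902]
eef_rot: [180.0, -0.0, -73.1]
contact_force: [-0.2, 1.0, -0.1]
gripper_width: 0.0763
gripper_force: 0.0
```

```bash
python3 -c "
from h import *
c=snap('wrist','w1')
go([.513,.137,.067],-73.2)
print(proj(c,[.513,.137,.082]),proj(c,[.536,.0526,.05]))"
```

```text
t 1.65 tcp [0.5131 0.1398 0.1905] [179.98   0.   -73.01] dp [  2.6   0.9 123.5] roll [0.0003 0.     0.0034] F [-0.5  0.5  0.9] w 0.0749
[[255.29398099 196.95152211]] [[257.93515159  96.94873361]]
```

View pics/w1.png

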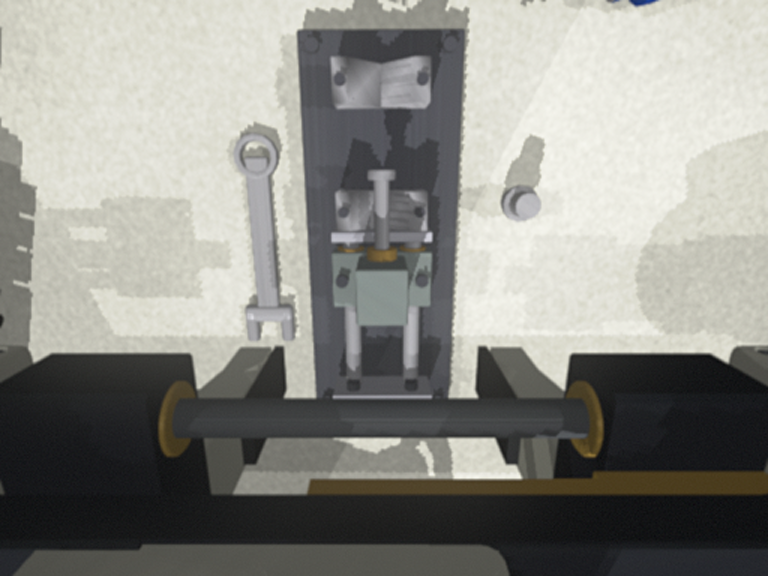

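Run:
```python
from h import *
c=np.load('pics/w1.npz')
W=lambda u,v,z:ray(c,(u/1.5-.17,v/1.5-.17),z)[:2]
u=W(383,297,.082); d=W(381,172,.059); b=(W(332,108,.046)+W(431,108,.046))/2; n=(W(336,191,.046)+W(427,191,.046))/2
pa=W(299,30,.015);pb=W(466,30,.015)
print('up',u,'disc',d,'b -27',b,'n +27?',n,'plate',pa,pb,np.linalg.norm(pa-pb),(pa+pb)/2)
a=u-b;print('yaw',np.degrees(np.arctan2(-a[0],a[1])))
a=n-b;print('yaw',np.degrees(np.arctan2(-a[0],a[1])),np.linalg.norm(a)); a=pa-pb;print('yaw',np.degrees(np.arctan2(a[1],a[0])))
th=np.radians(16.8);y=np.array([-np.sin(th),np.cos(th)]);x=np.array([np.cos(th),np.sin(th)])
for p in(u,d,b,n,(pa+pb)/2):print((p-[.536,.0526])@x,(p-[.536,.0526])@y)
```

```text
up [0.51286982 0.13783347] disc [0.53513792 0.06860873] b -27 [0.54576179 0.03251778] n +27? [0.5313202  0.07998303] plate [ 6.11604697e-01 -2.16567625e-04] [ 0.5078832  -0.03171223] 0.10839800221779855 [ 0.55974395 -0.0159644 ]
yaw 17.34451812091485
yaw 16.922706816884023 0.049613604550292505
yaw 16.891232984867152
0.0024922108307874257 0.08828102461681958
0.0038017479581187955 0.01557463831977838
0.003540755477745019 -0.022046569412528742
0.0034345011796724704 0.0275669213586007
0.0029132507226733457 -0.07250079331882842
```

{"op": "send_rows", "data": {"steps": [{"dp": [2, 1, 40], "roll": 0, "jaw": 85}, {"dp": [2, 1, 80], "roll": 0, "jaw": 85}, {"dp": [2, 1, 110], "roll": 0, "jaw": 70}, {"dp": [2, 1, 123], "roll": 0, "jaw": 60}, {"dp": [2, 1, 123], "roll": 0, "jaw": 50}], "newtons": 10}}

```text
time_s: 2.28
tcp_pos: [0.5127, 0.138, 0.0674]
eef_rot: [179.9, -0.0, -72.9]
contact_force: [0.2, 1.2, 0.1]
gripper_width: 0.0502
gripper_force: 0.0
```

{"op": "send_rows", "data": {"steps": [{"dp": [0, 0, 0], "roll": 0, "jaw": 40}, {"dp": [0, 0, 0], "roll": 0, "jaw": 30}, {"dp": [0, 0, 0], "roll": 0, "jaw": 25}, {"dp": [0, 0, 0], "roll": 0, "jaw": 25}]}}

```text
time_s: 2.78
tcp_pos: [0.513, 0.1374, 0.0687]
eef_rot: [-180.0, 0.0, -73.0]
contact_force: [-4.6, 1.7, 7.1]
gripper_width: 0.032
gripper_force: 10.0
```

```bash
python3 -c "
from h import *
go([.5129-.29*.06,.1378+.957*.06,.067],-73.1)"
```

```text
t 2.775 tcp [0.513  0.1374 0.0687] [-1.7995e+02  3.0000e-02 -7.3040e+01] dp [-60.4  -0.1   1.7] roll [-0.0009  0.0005  0.0011] F [-4.6  1.7  7.1] w 0.032
```

{"op": "send_rows", "data": {"steps": [{"dp": [-8, 0, 0], "roll": 0, "jaw": 25}, {"dp": [-18, 0, 0], "roll": 0, "jaw": 25}, {"dp": [-28, 0, 0], "roll": 0, "jaw": 25}, {"dp": [-38, 0, 0], "roll": 0, "jaw": 25}, {"dp": [-46, 0, 0], "roll": 0, "jaw": 25}], "newtons": 12}}

```text
time_s: 3.4
tcp_pos: [0.4996, 0.1809, 0.0687]
eef_rot: [-180.0, -0.0, -73.0]
contact_force: [-1.8, -3.7, 5.8]
gripper_width: 0.0317
gripper_force: 12.0
```

{"op": "send_rows", "data": {"steps": [{"dp": [-3, 0, 0], "roll": 0, "jaw": 25}, {"dp": [-6, 0, 0], "roll": 0, "jaw": 25}, {"dp": [-8, 0, 0], "roll": 0, "jaw": 25}]}}

```text
time_s: 3.78
tcp_pos: [0.4973, 0.1884, 0.0687]
eef_rot: [-180.0, -0.0, -73.0]
contact_force: [-2.3, -3.5, 6.2]
gripper_width: 0.0321
gripper_force: 12.0
```

{"op": "send_rows", "data": {"steps": [{"dp": [-1, 0, 0], "roll": 0, "jaw": 25}, {"dp": [-2, 0, 0], "roll": 0, "jaw": 25}, {"dp": [-3, 0, 0], "roll": 0, "jaw": 25}]}}

```text
time_s: 4.15
tcp_pos: [0.4965, 0.1912, 0.0687]
eef_rot: [-180.0, -0.0, -73.0]
contact_force: [-2.5, -4.0, 6.5]
gripper_width: 0.0316
gripper_force: 12.0
```

{"op": "send_rows", "data": {"steps": [{"dp": [-1, 0, 0], "roll": 0, "jaw": 25}, {"dp": [-2, 0, 0], "roll": 0, "jaw": 25}, {"dp": [-3, 0, 0], "roll": 0, "jaw": 25}]}}

```text
time_s: 4.53
tcp_pos: [0.4956, 0.194, 0.0687]
eef_rot: [-180.0, -0.0, -73.0]
contact_force: [-2.5, -3.2, 6.5]
gripper_width: 0.0316
gripper_force: 12.0
```

{"op": "send_rows", "data": {"steps": [{"dp": [-1, 0, 0], "roll": 0, "jaw": 25}, {"dp": [-2, 0, 0], "roll": 0, "jaw": 25}, {"dp": [-3, 0, 0], "roll": 0, "jaw": 25}]}}

```text
time_s: 4.9
tcp_pos: [0.4951, 0.1954, 0.0686]
eef_rot: [180.0, -0.2, -73.0]
contact_force: [6.2, -14.7, 5.4]
gripper_width: 0.0321
gripper_force: 12.0
```

{"op": "send_rows", "data": {"steps": [{"dp": [-1, 0, 0], "roll": 0, "jaw": 25}, {"dp": [-2, 0, 0], "roll": 0, "jaw": 25}, {"dp": [-3, 0, 0], "roll": 0, "jaw": 25}]}}

```text
time_s: 5.28
tcp_pos: [0.4945, 0.1971, 0.0684]
eef_rot: [179.9, -0.2, -73.0]
contact_force: [9.4, -16.6, 2.4]
gripper_width: 0.0317
gripper_force: 12.0
```

{"op": "send_rows", "data": {"steps": [{"dp": [0, 0, 0], "roll": 0, "jaw": 45}, {"dp": [0, 0, 0], "roll": 0, "jaw": 65}, {"dp": [0, 0, -15], "roll": 0, "jaw": 65}, {"dp": [0, 0, -60], "roll": 0, "jaw": 80}, {"dp": [0, 0, -110], "roll": 0, "jaw": 85}]}}

```text
time_s: 5.9
tcp_pos: [0.4935, 0.2004, 0.1795]
eef_rot: [180.0, -0.0, -73.0]
contact_force: [1.5, 1.2, 0.3]
gripper_width: 0.0708
gripper_force: 0.0
```

```bash
python3 -c "
from h import *
go([.47,-.09,.19],-75)"
```

```text
t 5.9 tcp [0.4935 0.2004 0.1795] [ 1.7997e+02 -1.0000e-02 -7.3010e+01] dp [270.9 107.4 -10.4] roll [ 0.0004 -0.0003  0.0348] F [1.5 1.2 0.3] w 0.0708
```

```bash
python3 -c "
from h import *
c=snap('wrist','w2')"
```

```text
(no output)
```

View pics/w2.png

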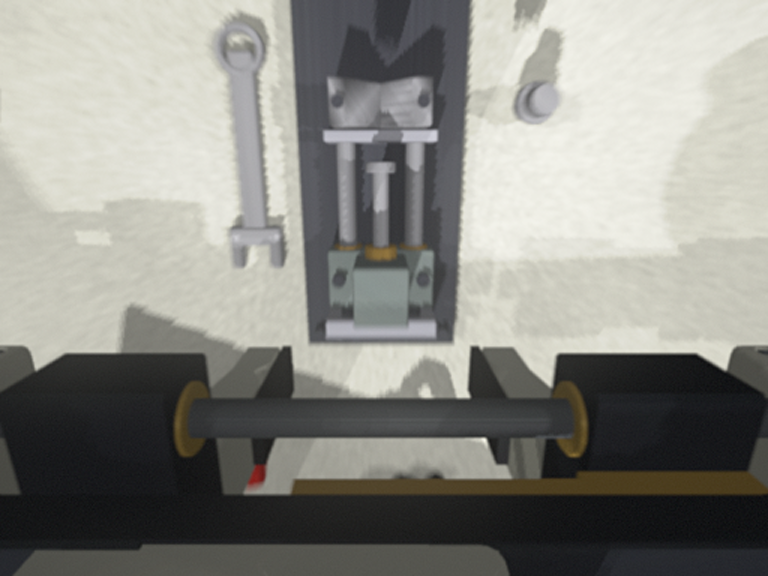

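The tailstock, about (381,295), sits against the end bracket at (381,328); the disc is at (380,165) and the spanner and adapter are untouched. I'll compute the fixture frame from this view and go towards the rest.

Run:
```python
from h import *
c=np.load('pics/w2.npz')
W=lambda u,v,z:ray(c,(u/1.5-.17,v/1.5-.17),z)[:2]
u=W(381,296,.082); d=W(381,163,.059); n=(W(328,77,.046)+W(433,77,.046))/2
pa=W(309,342,.015);pb=W(454,342,.015)
th=np.radians(16.9);y=np.array([-np.sin(th),np.cos(th)]);x=np.array([np.cos(th),np.sin(th)])
for k,p in dict(up=u,disc=d,n27=n,end205=(pa+pb)/2).items():print(k,p.round(4),(p-[.5385,.0554])@x,(p-[.5385,.0554])@y)
a=pa-pb;print(np.degrees(np.arctan2(a[1],a[0])),np.linalg.norm(a))
go([.49,-.22,.2],-77)
```

```text
up [0.4954 0.1959] -0.00038566871296302036 0.14694293306543202
disc [0.517  0.1251] -0.0002999093670191874 0.07289924797066222
n27 [0.5312 0.0794] 4.7285310475537226e-05 0.025104262711604597
end205 [0.4783 0.2502] -0.0009526111163559623 0.2038927053198078
16.9657634099004 0.11116654783465373
t 5.95 tcp [0.4967 0.2022 0.1871] [-1.7944e+02  1.1000e-01 -7.2920e+01] dp [401.5 130.3 -15. ] roll [-0.0097  0.0023  0.0712] F [4.1 1.4 7.1] w 0.0729
```

{"op": "send_rows", "data": {"steps": [{"dp": [50, 13, -4], "roll": 0.015, "jaw": 85}, {"dp": [105, 27, -8], "roll": 0.03, "jaw": 85}, {"dp": [160, 40, -12], "roll": 0.045, "jaw": 85}, {"dp": [215, 54, -16], "roll": 0.055, "jaw": 85}, {"dp": [270, 67, -18], "roll": 0.065, "jaw": 85}]}}

```text
time_s: 6.58
tcp_pos: [0.5088, -0.0788, 0.1972]
eef_rot: [-179.9, -0.0, -76.7]
contact_force: [0.7, 0.1, 0.4]
gripper_width: 0.0745
gripper_force: 0.0
```

```bash
python3 -c "
from h import *
go([.532,-.315,.19],-77.3)"
```

```text
t 6.575 tcp [ 0.5088 -0.0788  0.1972] [-1.7986e+02 -1.0000e-02 -7.6730e+01] dp [235.2  31.6   7.1] roll [-0.0024 -0.0001  0.01  ] F [0.7 0.1 0.4] w 0.0745
```

{"op": "send_rows", "data": {"steps": [{"dp": [55, 7, 0], "roll": 0, "jaw": 85}, {"dp": [110, 14, 2], "roll": 0.01, "jaw": 85}, {"dp": [165, 22, 4], "roll": 0.01, "jaw": 85}, {"dp": [210, 28, 6], "roll": 0.01, "jaw": 85}, {"dp": [235, 31, 7], "roll": 0.01, "jaw": 85}]}}

```text
time_s: 7.2
tcp_pos: [0.5322, -0.3154, 0.1892]
eef_rot: [-180.0, -0.0, -77.4]
contact_force: [0.8, 1.2, 0.7]
gripper_width: 0.0744
gripper_force: 0.0
```

{"op": "send_rows", "data": {"steps": [{"dp": [0, 0, 0], "roll": 0, "jaw": 85}, {"dp": [0, 0, 0], "roll": 0, "jaw": 85}]}}

```text
time_s: 7.45
tcp_pos: [0.5321, -0.3129, 0.1891]
eef_rot: [-180.0, -0.0, -77.3]
contact_force: [0.5, 0.8, 0.2]
gripper_width: 0.0743
gripper_force: 0.0
```

```bash
python3 -c "
from h import *
c=snap('wrist','w3')
go([.532,-.315,.19],-77.3);print(proj(c,[.532,-.315,.033])*1.5)"
```

```text
t 7.5 tcp [ 0.5322 -0.3126  0.1892] [-1.7996e+02 -1.0000e-02 -7.7300e+01] dp [ 2.3  0.7 -0.8] roll [-0.0006 -0.0001 -0.    ] F [-0.3  0.5 -0.3] w 0.0743
[[382.34616371 275.82519187]]
```

View pics/w3.png

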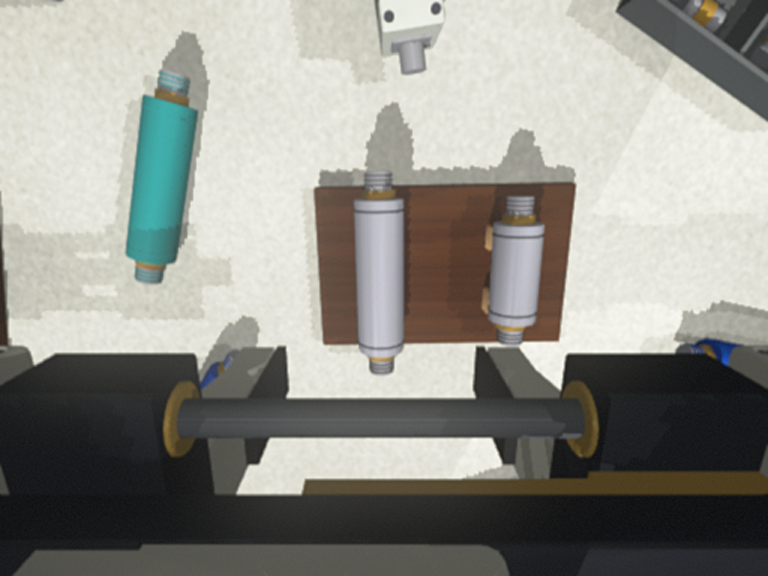

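The long grey filter runs from (378,172) to (381,373), with the short one beside it at (516,270). The jaws already straddle it almost correctly.

Run:
```python
from h import *
c=np.load('pics/w3.npz')
W=lambda u,v,z=.033:ray(c,(u/1.5-.17,v/1.5-.17),z)[:2]
a,b=W(378,171),W(381.5,374);d=b-a
e,f=W(379.5,202),W(381,353)
print((a+b)/2,(e+f)/2,np.linalg.norm(d),np.linalg.norm(e-f),np.degrees(np.arctan2(-d[0],d[1])))
m=(a+b)/2
go([m[0],m[1],.030],-77.3)
```

```text
[ 0.53334925 -0.31212394] [ 0.53275315 -0.31082888] 0.14894318128477846 0.1113013388824473 13.57445901053016
t 7.5 tcp [ 0.5322 -0.3126  0.1892] [-1.7996e+02 -1.0000e-02 -7.7300e+01] dp [ -0.2  -1.1 159.2] roll [-0.0006 -0.0001 -0.    ] F [-0.3  0.5 -0.3] w 0.0743
```

{"op": "send_rows", "data": {"steps": [{"dp": [0, -1, 45], "roll": -0.01, "jaw": 85}, {"dp": [0, -1, 90], "roll": -0.01, "jaw": 80}, {"dp": [0, -1, 130], "roll": -0.01, "jaw": 75}, {"dp": [0, -1, 150], "roll": -0.01, "jaw": 70}, {"dp": [0, -1, 158], "roll": -0.01, "jaw": 60}], "newtons": 30}}

```text
time_s: 8.12
tcp_pos: [0.5328, -0.312, 0.0298]
eef_rot: [179.9, 0.0, -76.7]
contact_force: [0.2, 0.4, -0.9]
gripper_width: 0.0562
gripper_force: 0.0
```

{"op": "send_rows", "data": {"steps": [{"dp": [0, 0, 0], "roll": 0, "jaw": 50}, {"dp": [0, 0, 0], "roll": 0, "jaw": 42}, {"dp": [0, 0, 0], "roll": 0, "jaw": 36}, {"dp": [0, 0, 0], "roll": 0, "jaw": 30}, {"dp": [0, 0, 0], "roll": 0, "jaw": 30}]}}

```text
time_s: 8.75
tcp_pos: [0.533, -0.3133, 0.0317]
eef_rot: [-180.0, -0.0, -76.8]
contact_force: [-3.3, 0.7, 7.1]
gripper_width: 0.0331
gripper_force: 30.0
```

{"op": "send_rows", "data": {"steps": [{"dp": [0, 0, 0], "roll": 0, "jaw": 25}, {"dp": [0, 0, -5], "roll": 0, "jaw": 25}, {"dp": [0, 0, -20], "roll": 0, "jaw": 25}, {"dp": [0, 0, -50], "roll": 0, "jaw": 25}, {"dp": [0, 0, -90], "roll": 0, "jaw": 25}], "newtons": 45}}

```text
time_s: 9.38
tcp_pos: [0.5325, -0.3128, 0.1213]
eef_rot: [179.9, 0.1, -76.8]
contact_force: [1.0, 0.5, -3.6]
gripper_width: 0.0329
gripper_force: 45.0
```

{"op": "send_rows", "data": {"steps": [{"dp": [0, 0, -30], "roll": 0, "jaw": 25}, {"dp": [0, 0, -60], "roll": 0, "jaw": 25}, {"dp": [0, 0, -70], "roll": 0, "jaw": 25}, {"dp": [0, 0, -70], "roll": 0, "jaw": 25}]}}

```text
time_s: 9.88
tcp_pos: [0.5332, -0.3129, 0.191]
eef_rot: [-179.9, -0.0, -76.8]
contact_force: [-0.6, 0.2, -4.7]
gripper_width: 0.0332
gripper_force: 45.0
```

Run:
```python
from h import *
th=np.radians(16.95);y=np.array([-np.sin(th),np.cos(th)])
o=np.array([.5383,.0548])
p=o-.006*y
c=snap('wrist','w4')
go([p[0],p[1],.17],-73.05)
```

```text
t 9.925 tcp [ 0.5326 -0.3127  0.1898] [ 1.7997e+02  5.0000e-02 -7.6780e+01] dp [-350.5  -90.    20.1] roll [ 0.0004  0.0009 -0.0651] F [ 0.5  0.6 -4.6] w 0.033
```

View pics/w4.png

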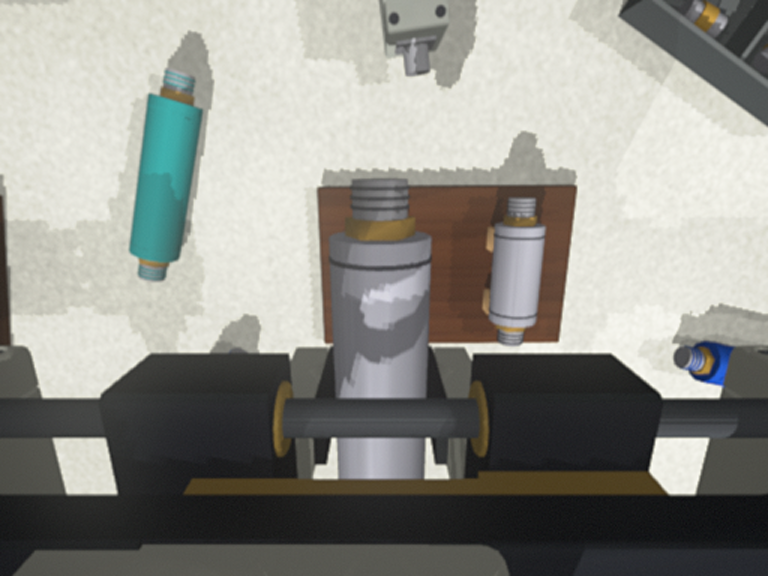

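Run:
```python
from h import *
c=np.load('pics/w4.npz')
W=lambda u,v,z:ray(c,(u/1.5-.17,v/1.5-.17),z)[:2]
t=np.array([.5326,-.3127]);yw=np.radians(-76.78);tx=np.array([np.cos(yw),np.sin(yw)]);ty=np.array([np.sin(yw),-np.cos(yw)])
z=.190+.0013
for u,v,h in((380,180,.009),(380,234,.017)):
    q=W(u,v,z+h)-t; print(q@tx*1e3,q@ty*1e3)
```

```text
73.60144530707225 -1.3615785612233542
58.6092564161939 -1.3504199076586438
```

{"op": "send_rows", "data": {"steps": [{"dp": [-25, -6, 0], "roll": -0.005, "jaw": 25}, {"dp": [-65, -17, 0], "roll": -0.015, "jaw": 25}, {"dp": [-110, -28, 0], "roll": -0.025, "jaw": 25}, {"dp": [-155, -40, 0], "roll": -0.035, "jaw": 25}, {"dp": [-200, -51, 0], "roll": -0.045, "jaw": 25}]}}

```text
time_s: 10.55
tcp_pos: [0.536, -0.1053, 0.1889]
eef_rot: [179.9, 0.0, -74.2]
contact_force: [2.0, -0.1, -4.5]
gripper_width: 0.0329
gripper_force: 45.0
```

Run:
```python
from h import *
th=np.radians(16.95);y=np.array([-np.sin(th),np.cos(th)])
p=np.array([.5380,.0548])-.008*y
go([p[0],p[1],.12],-73.05)
```

```text
t 10.55 tcp [ 0.536  -0.1053  0.1889] [ 1.7985e+02  4.0000e-02 -7.4180e+01] dp [-145.4  -45.9   68.9] roll [ 0.0026  0.0006 -0.0198] F [ 2.  -0.1 -4.5] w 0.0329
```

{"op": "send_rows", "data": {"steps": [{"dp": [-45, -14, 0], "roll": -0.007, "jaw": 25}, {"dp": [-90, -28, 5], "roll": -0.014, "jaw": 25}, {"dp": [-125, -40, 20], "roll": -0.02, "jaw": 25}, {"dp": [-145, -46, 45], "roll": -0.02, "jaw": 25}, {"dp": [-145, -46, 65], "roll": -0.02, "jaw": 25}]}}

```text
time_s: 11.18
tcp_pos: [0.5406, 0.0466, 0.1232]
eef_rot: [179.8, 0.0, -72.9]
contact_force: [-0.2, 0.4, -2.8]
gripper_width: 0.033
gripper_force: 45.0
```

{"op": "send_rows", "data": {"steps": [{"dp": [0, 0, 0], "roll": 0, "jaw": 25}, {"dp": [0, 0, 0], "roll": 0, "jaw": 25}, {"dp": [0, 0, 0], "roll": 0, "jaw": 25}]}}

```text
time_s: 11.55
tcp_pos: [0.5422, 0.0452, 0.1263]
eef_rot: [-179.9, 0.0, -73.1]
contact_force: [0.3, -0.1, -2.9]
gripper_width: 0.0332
gripper_force: 45.0
```

Run:
```python
from h import *
th=np.radians(16.95);y=np.array([-np.sin(th),np.cos(th)])
p=np.array([.5380,.0548])-.008*y
c=snap('scene','s5',(200,170,340,275),5.5)
go([p[0],p[1],.058],-73.05)
```

```text
t 11.6 tcp [0.5422 0.0452 0.1264] [-1.7992e+02  1.0000e-02 -7.3070e+01] dp [-2.4  1.3 68.4] roll [-0.0014  0.0001 -0.0004] F [-0.1  0.2 -4. ] w 0.0332
```

View pics/s5.png

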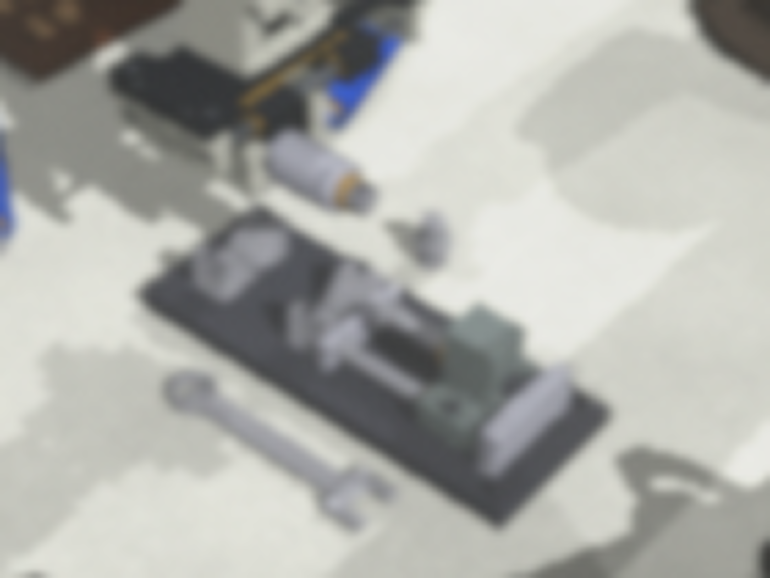

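The filter is held level over the V-blocks, its connector at (365,195) pointing at the tailstock (490,345). Lowering to just above the faces.

{"op": "send_rows", "data": {"steps": [{"dp": [-2, 1, 20], "roll": 0, "jaw": 25}, {"dp": [-2, 1, 40], "roll": 0, "jaw": 25}, {"dp": [-2, 1, 55], "roll": 0, "jaw": 25}, {"dp": [-2, 1, 65], "roll": 0, "jaw": 25}, {"dp": [-2, 1, 70], "roll": 0, "jaw": 25}]}}

```text
time_s: 12.22
tcp_pos: [0.5403, 0.0469, 0.0553]
eef_rot: [180.0, -0.0, -73.0]
contact_force: [-0.1, 0.2, -4.0]
gripper_width: 0.0329
gripper_force: 45.0
```

{"op": "send_rows", "data": {"steps": [{"dp": [0, 0, 1], "roll": 0, "jaw": 25}, {"dp": [0, 0, 2], "roll": 0, "jaw": 25}, {"dp": [0, 0, 2], "roll": 0, "jaw": 25}]}}

```text
time_s: 12.6
tcp_pos: [0.5404, 0.0471, 0.0539]
eef_rot: [-180.0, 0.0, -73.0]
contact_force: [-0.1, 0.8, -3.8]
gripper_width: 0.0334
gripper_force: 45.0
```

{"op": "send_rows", "data": {"steps": [{"dp": [0, 0, 1], "roll": 0, "jaw": 25}, {"dp": [0, 0, 2], "roll": 0, "jaw": 25}, {"dp": [0, 0, 3], "roll": 0, "jaw": 25}, {"dp": [0, 0, 3], "roll": 0, "jaw": 25}]}}

```text
time_s: 13.1
tcp_pos: [0.5401, 0.0469, 0.0505]
eef_rot: [180.0, -0.0, -73.0]
contact_force: [1.3, 0.8, -4.2]
gripper_width: 0.033
gripper_force: 45.0
```

{"op": "send_rows", "data": {"steps": [{"dp": [0, 0, 1], "roll": 0, "jaw": 25}, {"dp": [0, 0, 2], "roll": 0, "jaw": 25}, {"dp": [0, 0, 2], "roll": 0, "jaw": 25}]}}

```text
time_s: 13.48
tcp_pos: [0.5407, 0.0472, 0.0488]
eef_rot: [-179.9, -0.0, -73.0]
contact_force: [0.7, -0.5, -2.0]
gripper_width: 0.033
gripper_force: 45.0
```

{"op": "send_rows", "data": {"steps": [{"dp": [-2, 0, 0], "roll": 0, "jaw": 25}, {"dp": [-4, 0, 0], "roll": 0, "jaw": 25}, {"dp": [-6, 0, 0], "roll": 0, "jaw": 25}, {"dp": [-6, 0, 0], "roll": 0, "jaw": 25}]}}

```text
time_s: 13.98
tcp_pos: [0.5389, 0.0531, 0.0489]
eef_rot: [-179.9, 0.0, -73.0]
contact_force: [3.4, -1.6, -0.6]
gripper_width: 0.033
gripper_force: 45.0
```

{"op": "send_rows", "data": {"steps": [{"dp": [-1, 0, 0], "roll": 0, "jaw": 25}, {"dp": [-1.5, 0, 0], "roll": 0, "jaw": 25}, {"dp": [-2, 0, 0], "roll": 0, "jaw": 25}, {"dp": [-2, 0, 0], "roll": 0, "jaw": 25}]}}

```text
time_s: 14.48
tcp_pos: [0.5384, 0.0542, 0.0489]
eef_rot: [-180.0, -0.0, -73.0]
contact_force: [5.7, -5.5, -0.5]
gripper_width: 0.0328
gripper_force: 45.0
```

{"op": "send_rows", "data": {"steps": [{"dp": [-0.5, -0.4, 0], "roll": 0, "jaw": 25}, {"dp": [-1, -0.4, 0], "roll": 0, "jaw": 25}, {"dp": [-1, -0.4, 0], "roll": 0, "jaw": 25}, {"dp": [-1, -0.4, 0], "roll": 0, "jaw": 25}]}}

```text
time_s: 14.98
tcp_pos: [0.5383, 0.0544, 0.0489]
eef_rot: [180.0, -0.1, -73.0]
contact_force: [6.4, -10.9, -0.0]
gripper_width: 0.0331
gripper_force: 45.0
```

{"op": "send_rows", "data": {"steps": [{"dp": [0, -0.3, 0.7], "roll": 0, "jaw": 25}, {"dp": [0, -0.3, 1.4], "roll": 0, "jaw": 25}, {"dp": [0, -0.3, 2], "roll": 0, "jaw": 25}, {"dp": [0, -0.3, 2], "roll": 0, "jaw": 25}], "newtons": 55}}

```text
time_s: 15.48
tcp_pos: [0.5385, 0.0544, 0.0486]
eef_rot: [-180.0, -0.1, -73.0]
contact_force: [-0.9, -9.6, 19.3]
gripper_width: 0.0329
gripper_force: 55.0
```

{"op": "send_rows", "data": {"steps": [{"dp": [0, 0, 0.5], "roll": 0, "jaw": 25}, {"dp": [0, 0, 1], "roll": 0, "jaw": 25}, {"dp": [0, 0, 1], "roll": 0, "jaw": 25}]}}

```text
time_s: 15.85
tcp_pos: [0.5386, 0.0544, 0.0485]
eef_rot: [-180.0, -0.1, -73.0]
contact_force: [-3.4, -8.5, 29.3]
gripper_width: 0.033
gripper_force: 55.0
```

{"op": "send_rows", "data": {"steps": [{"dp": [-0.2, 0.6, 0], "roll": 0, "jaw": 25}, {"dp": [-0.2, 0.6, 0], "roll": 0, "jaw": 25}, {"dp": [-0.2, 0.6, 0], "roll": 0, "jaw": 25}, {"dp": [-0.2, 0.6, 0], "roll": 0, "jaw": 25}]}}

```text
time_s: 16.35
tcp_pos: [0.5386, 0.0545, 0.0485]
eef_rot: [-179.9, -0.1, -73.0]
contact_force: [-1.6, -11.0, 26.8]
gripper_width: 0.0331
gripper_force: 55.0
```

Run:
```python
from h import *
c=snap('scene','s6',(200,170,340,275),5.5)
s=r.get_state();print(s['time_s'],s['tcp_pos'],s['contact_force'],s['eef_rot'],s['moment'],s['gripper_force'])
```

```text
16.4 [0.5385564  0.05441577 0.04850675] [ -1.49923054 -11.23342031  25.97742587] [-1.79911951e+02 -1.23646316e-01 -7.29770960e+01] [-3.82201217  0.66238174 -0.06419689] 54.997846484184265
```

View pics/s6.png

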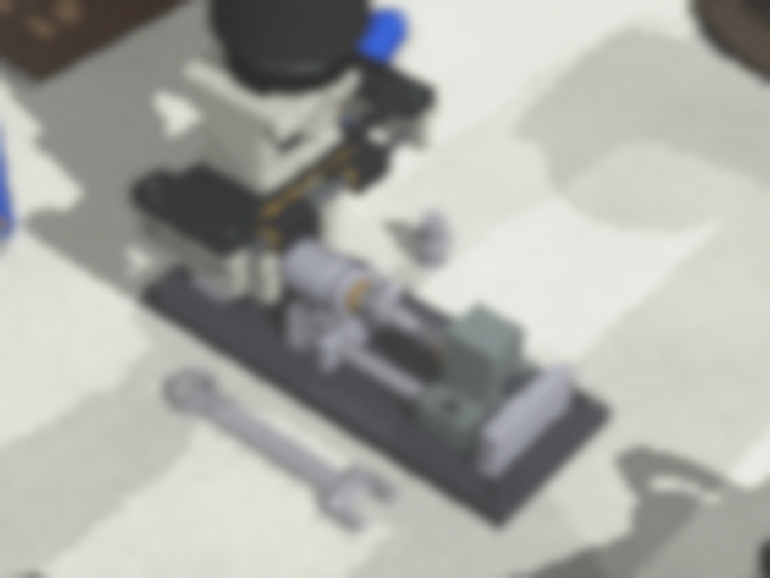

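The filter lies in both Vs and its connector meets the stop rod at about (378,293). One small extra press will show where the load is centred.

{"op": "send_rows", "data": {"steps": [{"dp": [0, 0.4, 0.4], "roll": 0, "jaw": 25}, {"dp": [0, 0.4, 0.7], "roll": 0, "jaw": 25}, {"dp": [0, 0.4, 0.7], "roll": 0, "jaw": 25}, {"dp": [0, 0.4, 0.7], "roll": 0, "jaw": 25}]}}

```text
time_s: 16.9
tcp_pos: [0.5386, 0.0544, 0.0485]
eef_rot: [-179.9, -0.1, -73.0]
contact_force: [-3.1, -10.0, 32.4]
gripper_width: 0.0333
gripper_force: 55.0
```

Run:
```python
from h import *
s=r.get_state();print(s['time_s'],s['tcp_pos'],s['contact_force'],s['eef_rot'],s['moment'],s['gripper_force'],s['gripper_width'])
```

```text
16.9 [0.53855325 0.05441832 0.04847247] [-3.0976438  -9.95482966 32.3526049 ] [-1.79860858e+02 -1.30133063e-01 -7.29608719e+01] [-3.80802628  1.15620781 -0.10795797] 54.99930918216705 0.03325667274998015
```

```bash
python3 -c "
from plant import r
print(r.close_job())"
```

```text
the job is handed in; nothing more can be done
None
```

I slid the tailstock out against its stop screws and laid the long filter in the V-blocks with its connector butted on the stop rod. I handed the job in at about 17 s with the gripper still holding it, pressed down at about 32 N; I never touched the other items on the bench.

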